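# Gauge and sort profile lengths at the lamp bench

### The job

Sort the three aluminium profile pieces by length, one at a time from the shortest to the longest: lay each in the gauge channel, butted against the end stop, to check its length, then lay it flat in the matching bin and let go of it there without dropping it (shortest in blue, middle in yellow, longest in red, as the gauge's colour zones show). Leave everything else on the bench where it is.

Things in the scene. Friction and masses are not known exactly. Their poses are not given: they have to be found in the camera images.
- short: straight length of square slotted aluminium profile, silver with a dark groove along each side, 70 mm long, 24 x 24 mm in section, lying on the bench; origin at its centre (12 mm above what it lies on), x axis along its length, both ends alike, the shortest of three
- medium: straight length of square slotted aluminium profile, silver with a dark groove along each side, 100 mm long, 24 x 24 mm in section, lying on the bench; origin at its centre (12 mm above what it lies on), x axis along its length, both ends alike
- long: straight length of square slotted aluminium profile, silver with a dark groove along each side, 130 mm long, 24 x 24 mm in section, lying on the bench; origin at its centre (12 mm above what it lies on), x axis along its length, both ends alike, the longest of three
- gauge: length gauge fixed to the bench: white base 165 (x) x 60 (y) x 10 mm thick, two side walls 10 mm high make a channel along x, 31 mm wide, closed at +x by a dark steel stop, open at -x. Painted zones by distance from the stop: blue 55-85 mm, yellow 85-115, red 115-145; the zone where a butted piece's free end lies names its bin. Origin: centre of its underside
- gauge_stop (a point): foot of the end stop's inner face: middle of the channel's width, at the channel floor (10 mm above the bench); the stop rises 30 mm above that floor. x points along the channel out through the stop, so pieces lie on its -x side; z up
- bin_blue: blue plastic bin, open on top, fixed on a dark 8 mm rack plate: outside 88 mm (its x) by 165 mm (its y), 32 mm tall, walls and floor 4 mm (inside 80 x 157 mm); origin at the centre of its underside, z up. The three bins lie side by side in any order
- bin_yellow: yellow plastic bin, open on top, fixed on a dark 8 mm rack plate: outside 88 mm (its x) by 165 mm (its y), 32 mm tall, walls and floor 4 mm (inside 80 x 157 mm); origin at the centre of its underside, z up. The three bins lie side by side in any order
- bin_red: red plastic bin, open on top, fixed on a dark 8 mm rack plate: outside 88 mm (its x) by 165 mm (its y), 32 mm tall, walls and floor 4 mm (inside 80 x 157 mm); origin at the centre of its underside, z up. The three bins lie side by side in any order
- screwdriver: loose screwdriver lying flat, 130 mm long along its x, about 25 mm thick at the handle; origin near its middle; leave alone
- lens_tube: black upright lens tube, 44 mm diameter, 85 mm tall; origin at the centre of its underside; leave alone
- pedestal: upright steel pedestal post, 25 mm diameter on a 32 mm foot, 90 mm tall, stands near the gauge; origin at the centre of its underside; leave alone
- lens_mount: white L-shaped lens mount, base 50 x 60 mm, 68 mm tall; origin at the centre of its underside; leave alone
- jar: amber screw jar, 50 mm diameter, 70 mm tall, stands close beside the long piece; origin at the centre of its underside; leave alone
- pliers: small pliers with red handles lying flat, about 155 x 50 x 12 mm, jaws to its +x; origin near its pivot; leave alone
- lens_case: grey lens case, 70 (x) x 50 (y) x 30 mm tall, lies close beside one end of the medium piece; origin at the centre of its underside; leave alone
Things that resemble listed ones, but are neither listed nor needed, are in the scene too. Of the things shaped like the gauge, the white one is meant.

How it is judged:
By the outcome, as a careful person would: the job done as asked, in the order asked, and still so for the second after the job is handed in, with the robot touching nothing.
It also fails if it takes over 72 s, if anything falls off the work surface, if the arm or the gripper's body presses on something with over 40 N, if the wrist force passes 120 N, or if a joint passes its speed limit or range.

### The arm

A 6-joint arm with a two-finger parallel gripper is mounted at the origin on the work surface. World frame = base frame: x ahead of the robot, y to its left, z up, the work surface at z = 0. Lengths are in m, angles in degrees, forces in N, time in s.
With the tool pointing down it reaches from about 0.375 to 0.75 m from the base axis. Payload 9 kg.
Tool frame: the origin (TCP) lies between the finger pads; the fingertips stand 17 mm ahead of it and the grasp point (between the pads) lies 2 mm behind it (r.finger_overhang is the distance from the TCP to the fingertips, in m); z points along the fingers, y is the line along which they close (so a half turn about z gives the same grasp; the last joint's range is limited). The gripper opens to 85 mm and grips with 20 to 120 N. Pads are 22 mm wide; open, the fingers measure 114 mm over their backs; the gripper's body (76 mm by 85 mm) begins 54 mm behind the grasp point. The pads swing forward as they close: fully open they stand 13 mm farther back than shut.
Start: joints at [55.594, 5.964, 5.575, 89.605, 0, 77.527], TCP at [0.224, 0.557, 0.248] pointing down, gripper open.
Joint ranges: [-171.21, 171.21], [-48.23, 106.86], [-62.78, 66.21], [-105.2, 120.99], [-86.42, 89.51], [-180, 180]. Speed limits (degrees/s): [127.2, 127.2, 147.25, 180, 180, 180].

### API

Orientations are given as [roll, pitch, yaw] about the fixed x, y, z axes, in that order (R = Rz(yaw) Ry(pitch) Rx(roll)).
In Python, from bench import r, cams gives the robot as it stands. Calls block until the motion is done:
- r.movep(position, orientation): joint-space move of the TCP to a pose.
- r.move_linear(position, rotation=None, vel=0.15): straight line of the TCP; rotation=None keeps the orientation; vel is the mean speed in m/s.
- r.move_j(angles): joint-space move.
- r.set_gripper(opening, grip_force=None): finger opening in m; grip_force is the grip in N (None keeps the last); returns when the fingers have stopped.
- r.pause(seconds).
- r.inverse_kinematics(position, orientation): joint angles nearest the present ones, or None.
- cams.grab_frame(name): name is "scene" or "top" or "wrist"; returns a dict with "image" (420x560x3 uint8, blue, green, red), "depth" (420x560 float32, m along the optical axis (not along the pixel's ray), 0 where there is no reading), "fx", "fy", "cx", "cy" (pixels), "position" and "rotation" of the camera in the world. Camera axes: x right, y down, z forward; pixel columns grow to the right and rows downward; lengths in m; the calibration is good to about 2 mm. A picture is of the moment at which its call begins.
A pose or a line that the arm cannot do raises r.IKError and nothing moves.
- r.job_done(): hands the job in; it is judged then, once.
Readings, each from a call of its own:
- r.read_time(): time.
- r.read_q(): joint angles.
- r.read_joint_vel(): joint speeds.
- r.read_joint_torque(): joint torques, N m.
- r.read_eef_pos(): TCP position.
- r.read_eef_rot(): TCP orientation.
- r.read_contact_force(): force on the tool from outside, world axes, zero at the start.
- r.read_wrist_torque(): the same for the moment, N m.
- r.read_finger_gap(): finger opening in m.
- r.read_grip_force(): force on a finger pad.
Only numpy, scipy, OpenCV 4.12 (cv2) and the standard library are available. Lean on these libraries where they do the work, as an engineer would, in place of code of your own. Each camera call takes 0.05 s, during which the arm holds its last target. There are 200 camera calls.

## Working session

There is one attempt and no reset: what is moved stays moved. The work goes in short steps, each a Python script; the robot and the scene stay as the last script left them, time stands still between calls to the robot, and variables do not carry over. Pictures are saved under pics/ and viewed, at most 10 in all, crops included, and the job is handed in when it is done.

```bash
ls; mkdir -p pics
python3 - <<'E'
from bench import r,cams
import cv2,numpy as np,pickle
for n in ("top","scene"):
    f=cams.grab_frame(n); pickle.dump(f,open(n+".pkl","wb"))
    cv2.imwrite(f"pics/{n}0.png",cv2.resize(f["image"],(784,588),interpolation=cv2.INTER_CUBIC))
    print(n,f["position"],np.round(f["rotation"],3).tolist(),f["fx"],f["cx"],f["cy"])
print(r.read_time(),r.finger_overhang)
E
```

```text
pics
top [ 0.38587616 -0.00553374  1.14671026] [-175.466, 0.483, -90.478] 468.82321530019 277.23955248522117 211.68357918773216
scene [1.36495332 0.49741118 0.75578394] [-124.732, 0.503, 118.573] 491.9072571786206 277.0438251139273 207.44397822081856
0.1 0.017
```

View pics/top0.png

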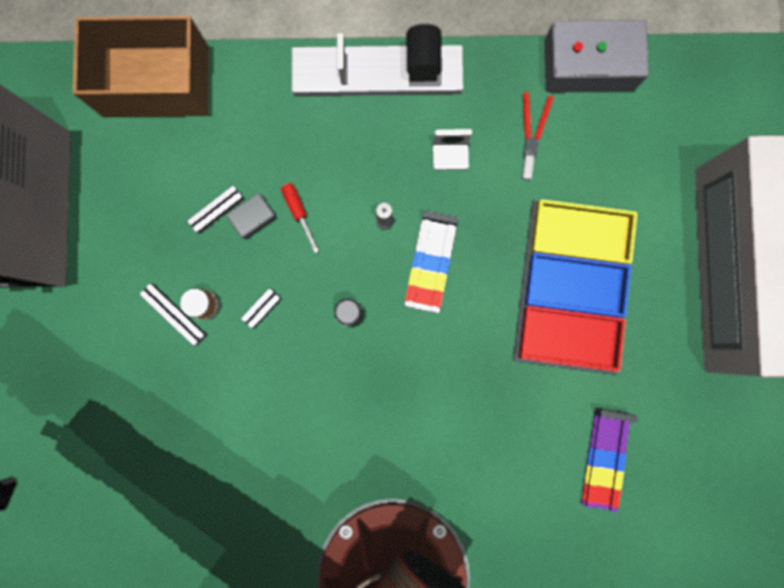

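View pics/scene0.png

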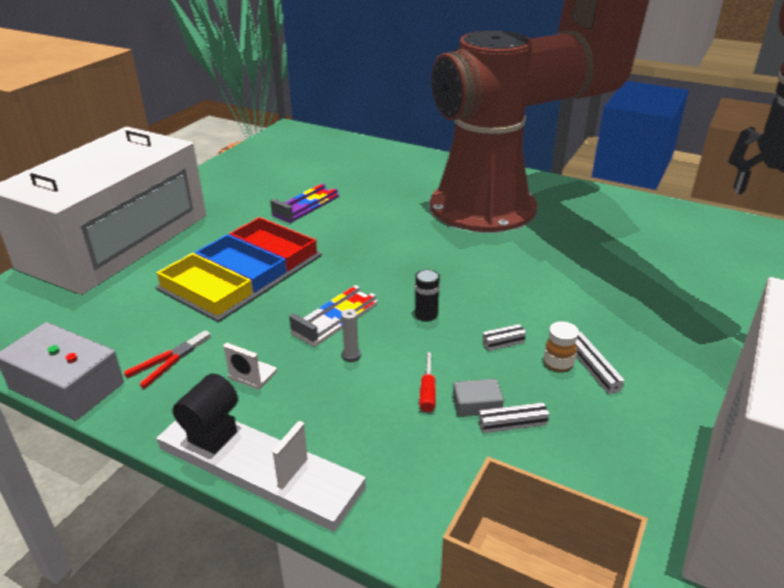

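The top view shows the pieces: medium at (215,208), long at (172,314), short at (261,308). The white gauge is at (430,262) with its stop at the top, and the bins run yellow, blue, red from (585,230) down to (572,338). Next I'll measure them using depth and colour.

```bash
cat > h.py <<'E'
import numpy as np,cv2
from scipy.spatial.transform import Rotation as Ro
def rays(f,u,v):
    d=np.stack([(u-f["cx"])/f["fx"],(v-f["cy"])/f["fy"],np.ones_like(u,float)],-1)
    R=Ro.from_euler("xyz",f["rotation"],degrees=True).as_matrix()
    return d@R.T
def cloud(f):
    v,u=np.mgrid[:f["depth"].shape[0],:f["depth"].shape[1]]
    return np.array(f["position"])+rays(f,u.astype(float),v)*f["depth"][...,None]
def at_z(f,u,v,z):
    d=rays(f,np.array(u,float),np.array(v,float)); p=np.array(f["position"])
    return p+d*((z-p[2])/d[...,2])[...,None]
def ortho(f,x0,x1,y0,y1,z,s):
    # rectified image of plane z: rows = x decreasing, cols = y decreasing, s m/pixel
    X,Y=np.meshgrid(np.arange(x1,x0,-s),np.arange(y1,y0,-s),indexing="ij")
    R=Ro.from_euler("xyz",f["rotation"],degrees=True).as_matrix()
    P=(np.stack([X,Y,np.full_like(X,z)],-1)-f["position"])@R
    return cv2.remap(f["image"],(P[...,0]/P[...,2]*f["fx"]+f["cx"]).astype(np.float32),(P[...,1]/P[...,2]*f["fy"]+f["cy"]).astype(np.float32),cv2.INTER_CUBIC)
E
cat > m.py <<'E'
import pickle,cv2,numpy as np
from h import *
f=pickle.load(open("top.pkl","rb")); C=cloud(f); Z=C[...,2]; k=560/784
def rect(m,name):
    P=C[m][:,:2]; (c,s,a)=cv2.minAreaRect((P*1000).astype(np.float32)); 
    if s[0]<s[1]: s=s[::-1]; a+=90
    print(name,"n",m.sum(),"c",np.round(c,1),"size",np.round(s,1),"ang",round((a+90)%180-90,1),"z",np.round(np.percentile(Z[m],[5,50,95]),4))
def comp(u,v,lo,hi,name):
    m=((Z>lo)&(Z<hi)).astype(np.uint8); n,l=cv2.connectedComponents(m); u,v=int(u*k),int(v*k)
    w=l[v-4:v+5,u-4:u+5]; w=w[w>0]
    if len(w)==0: print(name,"none",Z[v,u]);return
    rect(l==np.bincount(w).argmax(),name)
for a in [(215,208,.016,.028,"medium"),(172,314,.016,.028,"long"),(261,308,.016,.028,"short"),(196,302,.06,.075,"jar"),(250,216,.027,.034,"case"),(384,211,.08,.096,"ped"),(346,312,.075,.09,"tube"),(292,200,.012,.03,"driver"),(440,218,.034,.045,"stop"),(430,265,.006,.025,"gauge")]: comp(*a)
h=cv2.cvtColor(f["image"],cv2.COLOR_BGR2HSV); B=C[...,1]
for n,lo,hi in(("yellow",22,35),("blue",100,125),("red",0,8)):
    m=(h[...,0]>=lo)&(h[...,0]<=hi)&(h[...,1]>120)&(h[...,2]>60)
    v,u=np.mgrid[:420,:560]; m&=(u>515*k)&(u<645*k)&(v>195*k)&(v<375*k); rect(m,n+" all"); rect(m&(Z>.034)&(Z<.046),n+" rim"); rect(m&(Z<.018),n+" floor")
A=ortho(f,.33,.58,.02,.42,.024,.0005); cv2.imwrite("pics/pieces.png",A)
B=ortho(f,.33,.53,-.36,.04,.010,.0005); cv2.imwrite("pics/gauge.png",B)
E
python3 m.py
```

```text
medium n 423 c [631.9 303.9] size [99.8 25.7] ang -51.4 z [0.0185 0.0233 0.0268]
long n 560 c [448.7 375.6] size [130.9  25.7] ang 46.7 z [0.0193 0.0235 0.0264]
short n 302 c [458.  222.7] size [70.2 25.4] ang -43.0 z [0.0197 0.0235 0.0268]
jar n 303 c [464.3 321.8] size [43.1 42. ] ang 89.9 z [0.0654 0.0693 0.0728]
case n 478 c [619.2 240.8] size [69.1 50.4] ang -57.0 z [0.0273 0.0296 0.0327]
ped n 97 c [611.5   8.9] size [23.8 22.9] ang -0.5 z [0.0856 0.0892 0.0929]
tube n 286 c [447.3  69.2] size [41.2 41.1] ang -0.5 z [0.0822 0.0849 0.0879]
driver n 321 c [615.9 153.8] size [128.7  25.3] ang 26.0 z [0.014  0.0218 0.0273]
stop n 132 c [610.1 -87.8] size [58.5 13.4] ang 77.2 z [0.0357 0.0395 0.0429]
gauge n 1540 c [530.  -70.4] size [153.8  60.8] ang -11.9 z [0.0072 0.0116 0.0221]
yellow all n 2658 c [ 536.2 -199.3] size [465.9 153.2] ang -70.4 z [0.0085 0.0127 0.0401]
yellow rim n 446 c [ 582.8 -333.7] size [166.3  88.7] ang 81.9 z [0.0351 0.0391 0.0427]
yellow floor n 1965 c [ 585.1 -332.7] size [162.8  81.1] ang 82.5 z [0.0081 0.0117 0.0154]
blue all n 2700 c [ 476.6 -209.8] size [428.5 127.4] ang -82.6 z [0.0085 0.0127 0.0405]
blue rim n 415 c [ 491.9 -320.5] size [167.6  88. ] ang 81.8 z [0.0354 0.0394 0.043 ]
blue floor n 2044 c [ 491.5 -327.9] size [181.3  82.1] ang 81.1 z [0.0082 0.0118 0.0154]
red all n 2651 c [ 411.4 -200.6] size [382.5  92.4] ang 83.9 z [0.0083 0.0125 0.0401]
red rim n 358 c [ 400.4 -307.4] size [166.6  86.6] ang 81.9 z [0.0352 0.0392 0.043 ]
red floor n 2132 c [ 399.1 -305.9] size [162.2  85.4] ang 81.8 z [0.0081 0.0118 0.0153]
```

View pics/gauge.png

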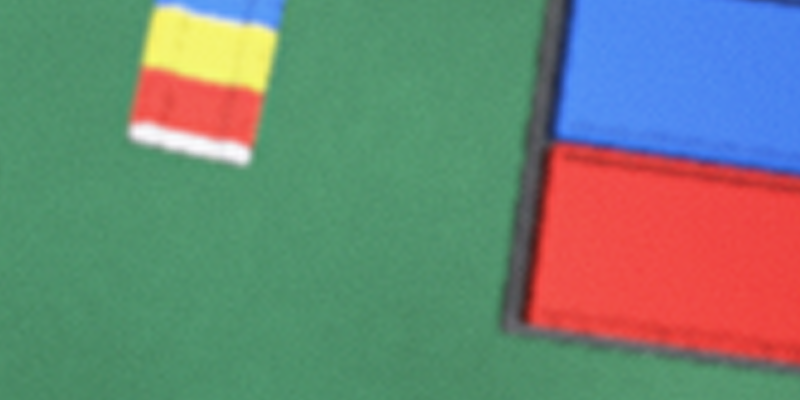

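Run:
```python
import pickle
from h import *
f=pickle.load(open("top.pkl","rb"))
cv2.imwrite("pics/gz.png",ortho(f,.44,.64,-.15,.0,.010,.00025*1.4))
```

```text
(no output)
```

View pics/gz.png

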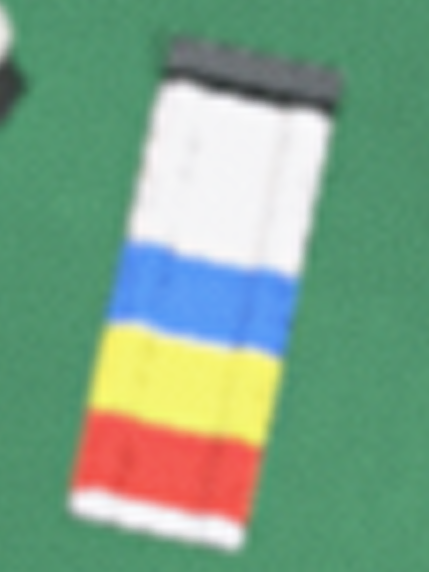

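Sizes agree with the given ones to within about 2 mm. The stop's foot comes out at about (0.6045, −0.0864) with the channel axis at −12.1°, and the zone boundaries agree with that to about 1.5 mm. I'll pick the short piece now and check the channel's lateral centre from depth.

```bash
cat > a.py <<'E'
from bench import r,cams
from h import *
GA=-12.1; STOP=np.array([.6045,-.0864]); GD=np.array([np.cos(np.radians(GA)),np.sin(np.radians(GA))])
ZP=.030
P=dict(short=(.4580,.2227,-43.,.07,0.),medium=(.6319,.3039,-51.4,.10,-.02),long=(.4487,.3756,46.7,.13,.02))
BIN=dict(short=(.4917,-.320),medium=(.583,-.3335),long=(.4003,-.307)); BA=81.8
def u(a): return np.array([np.cos(np.radians(a)),np.sin(np.radians(a))])
def T(): return float(r.read_time())
def go(xy,z,ang):
    "joint move, tool down, finger line across direction ang; returns the yaw used"
    q=np.array(r.read_q()); best=None
    for k in(-180,0,180):
        try: s=r.inverse_kinematics([*xy,z],[180,0,ang+k])
        except r.IKError: s=None
        if s is None: continue
        c=abs(np.array(s)-q).max()
        if best is None or c<best[0]-.5: best=(c,ang+k)
    r.movep([*xy,z],[180,0,best[1]]); return best[1]
def F(): return np.array(r.read_contact_force(),float)
def guarded(d,n,lim,step=.001,vel=.05):
    "step along unit d until the opposing force has risen by lim"
    d=np.array(d,float); f0=F(); p=np.array(r.read_eef_pos(),float)
    for i in range(n):
        p=p+d*step; r.move_linear(list(p),None,vel)
        f=-(F()-f0)@d
        if f>lim: break
    return i+1,round(float(f),1)
E
python3 - <<'E'
from a import *
import pickle
f=pickle.load(open("top.pkl","rb"));C=cloud(f).reshape(-1,3)
d=C[:,:2]-STOP; a=d@GD; l=d@np.array([-GD[1],GD[0]])
for lo,hi in((-.05,-.01),(-.1,-.05),(-.145,-.1)):
    m=(a>lo)&(a<hi)&(abs(l)<.04)
    print([(b,round(1000*float(np.median(C[m&(abs(l*1000-b)<2),2])),1)) for b in range(-34,35,4)])
t=T()
x,y,an,L,o=P["short"]; r.set_gripper(.05); print("g",T()-t)
psi=go((x,y),.10,an); print("mv",T()-t)
r.move_linear([x,y,ZP],None,.15); print("down",T()-t,F())
r.set_gripper(0.0,80); print("grip",T()-t,r.read_finger_gap(),r.read_grip_force(),"yaw",psi)
r.move_linear([x,y,.12],None,.2); print("up",T()-t,r.read_finger_gap(),F())
E
```

```text
[(-34, -0.5), (-30, 6.3), (-26, 13.3), (-22, 20.6), (-18, 19.4), (-14, 9.9), (-10, 10.3), (-6, 9.8), (-2, 9.3), (2, 10.3), (6, 8.8), (10, 9.1), (14, 11.4), (18, 19.3), (22, 19.1), (26, 11.7), (30, 6.8), (34, -0.6)]
[(-34, 0.1), (-30, 8.8), (-26, 15.5), (-22, 20.1), (-18, 19.7), (-14, 10.6), (-10, 9.6), (-6, 9.5), (-2, 9.3), (2, 9.9), (6, 9.7), (10, 10.6), (14, 10.6), (18, 19.9), (22, 20.4), (26, 11.8), (30, 7.3), (34, -0.8)]
[(-34, -0.2), (-30, 9.3), (-26, 12.0), (-22, 20.9), (-18, 20.3), (-14, 11.5), (-10, 9.1), (-6, 9.9), (-2, 10.0), (2, 11.2), (6, 10.4), (10, 10.7), (14, 10.4), (18, 20.1), (22, 20.6), (26, 12.3), (30, 8.1), (34, -0.3)]
g 0.4417
mv 2.0417
down 2.6583 [1.11938208 0.60494414 0.55302734]
grip 3.0166999999999997 0.021315245678765627 79.11361455917358 yaw -223.0
up 3.6167 0.02152392914894169 [-0.10398284 -0.17495233 -0.90441881]
```

The channel profile is symmetric, so the centreline is right. Short is gripped, so I'll gauge it next.

```bash
cat >> a.py <<'E'
def to_gauge(name,psi,gap=.007):
    "put the held piece in the channel, butt it, let go; returns tcp yaw, c (piece centre from tcp along tool x)"
    x,y,an,L,o=P[name]; c=-o if round((psi-an)/180)%2==0 else o
    t=T()
    # choose yaw first, then tcp position
    q=np.array(r.read_q()); best=None
    for k in(-180,0,180):
        phi=GA+k; p=STOP-(L/2+gap)*GD-c*u(phi)
        try: s=r.inverse_kinematics([*p,.10],[180,0,phi])
        except r.IKError: s=None
        if s is not None:
            m=abs(np.array(s)-q).max()
            if best is None or m<best[0]-.5: best=(m,phi,p)
    _,phi,p=best
    r.movep([*p,.10],[180,0,phi])
    r.move_linear([*p,ZP+.014],None,.15); f0=F()
    print("above",T()-t,f0,r.read_finger_gap())
    print("down",guarded([0,0,-1],7,4),np.round(r.read_eef_pos(),4))
    r.move_linear(list(np.array(r.read_eef_pos())+[0,0,.0007]),None,.05)
    print("butt",guarded([*GD,0],14,8,.001),np.round(r.read_eef_pos(),4),T()-t)
    return phi,c
E
python3 - <<'E'
from a import *
phi,c=to_gauge("short",-223.)
print(phi,c,F(),r.read_finger_gap(),T())
r.set_gripper(.036); r.pause(.2); print(F(),T())
for n in("scene","wrist"):
    f=cams.grab_frame(n);I=f["image"]
    if n=="scene": I=cv2.resize(I[170:270,170:310],None,fx=3.5,fy=3.5,interpolation=cv2.INTER_CUBIC)
    else: I=cv2.resize(I,(490,350))
    globals()[n]=I
h=np.zeros((350,980,3),np.uint8);h[:,:490]=scene[:350,:490];h[:,490:]=wrist
cv2.imwrite("pics/b1.png",cv2.resize(h,(798,285)))
E
```

```text
above 1.7416000000000005 [ 0.67824671  0.55742824 -0.36571758] 0.021345325542843293
down (3, 9.8) [ 0.5634 -0.0767  0.0417]
butt (10, 10.3) [ 0.5714 -0.0784  0.0419] 5.2416
-192.1 0.0 [-10.12843503   2.08311834   4.62703523] 0.021445224791247143 8.9583
[-0.12731872 -0.12860328 -0.553421  ] 9.45
```

View pics/b1.png

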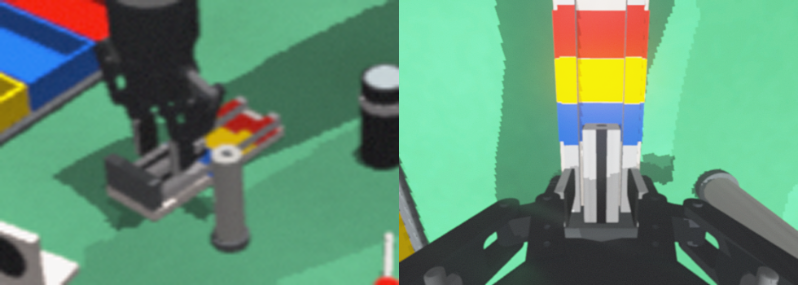

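Short lies in the channel, butted, with its free end in the blue zone (wrist view near (600,125)). Now it goes into the blue bin.

```bash
cat >> a.py <<'E'
def to_bin(name,phi,c):
    t=T(); p=np.array(r.read_eef_pos(),float)
    r.set_gripper(0.,80); print("regrip",r.read_finger_gap())
    zr=p[2]-.010                       # tcp height over the piece's underside
    r.move_linear([p[0],p[1],.12],None,.2)
    q=np.array(r.read_q()); best=None
    for k in(-180,0,180):
        b=BA+k; x=np.array(BIN[name])-c*u(b)
        try: s=r.inverse_kinematics([*x,.12],[180,0,b])
        except r.IKError: s=None
        if s is not None:
            m=abs(np.array(s)-q).max()
            if best is None or m<best[0]-.5: best=(m,b,x)
    _,b,x=best
    r.movep([*x,.12],[180,0,b])
    r.move_linear([*x,.012+zr+.003],None,.15)
    print("gap",r.read_finger_gap(),"down",guarded([0,0,-1],8,3),np.round(r.read_eef_pos(),4),"zr",zr)
    r.set_gripper(.036); r.pause(.1)
    r.move_linear([*x,.12],None,.2); print("bin",b,T()-t,T())
def pick(name):
    x,y,an,L,o=P[name]; t=T(); p=np.array([x,y])+o*u(an)
    r.set_gripper(.042)
    psi=go(p,.13,an); r.move_linear([*p,ZP],None,.15); print("F",F())
    r.set_gripper(0.,80); r.move_linear([*p,.12],None,.15)
    print("pick",name,psi,r.read_finger_gap(),F(),T()-t,T()); return psi
def snap(fn,wristonly=False):
    W=cv2.resize(cams.grab_frame("wrist")["image"],(400,300)); S=cv2.resize(cams.grab_frame("scene")["image"][130:280,100:300],(400,300),interpolation=cv2.INTER_CUBIC)
    cv2.imwrite("pics/"+fn,np.hstack([S,W]))
E
python3 - <<'E'
from a import *
to_bin("short",-192.1,0.)
snap("b2.png")
E
```

```text
regrip 0.021184218986733463
gap 0.021247452157077035 down (3, 5.0) [ 0.4922 -0.3194  0.0448] zr 0.03247249827191101
bin 81.8 4.1083 13.6583
```

View pics/b2.png

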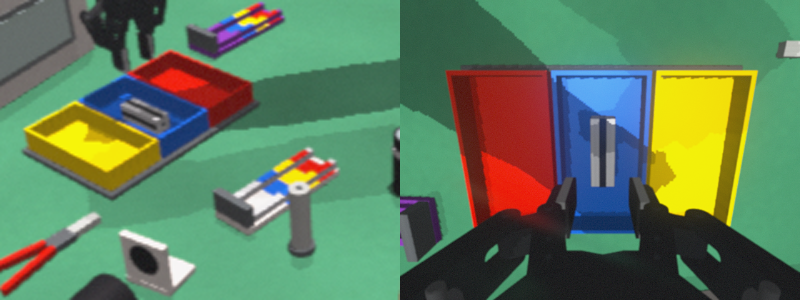

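Short lies flat in the blue bin at (602,150) in the wrist view, with nothing else moved. Medium is next, with higher transfers to clear the pedestal.

```bash
sed -i 's/r.move_linear(\[\*p,.12\],None,.15)/r.move_linear([*p,.18],None,.2)/; s/\[\*p,.10\],\[180,0,phi\]/[*p,.16],[180,0,phi]/g; s/go(p,.13,an)/go(p,.15,an)/' a.py; grep -n "\.18\|\.16\|\.15,an" a.py
python3 - <<'E'
from a import *
psi=pick("medium")
phi,c=to_gauge("medium",psi,.006)
r.set_gripper(.036); r.pause(.2); print("R",phi,c,F(),T())
snap("b3.png")
E
```

```text
36:        try: s=r.inverse_kinematics([*p,.16],[180,0,phi])
42:    r.movep([*p,.16],[180,0,phi])
71:    psi=go(p,.15,an); r.move_linear([*p,ZP],None,.15); print("F",F())
72:    r.set_gripper(0.,80); r.move_linear([*p,.18],None,.2)
F [0.03797834 0.01917233 0.97544116]
pick medium -231.4 0.021820979975307197 [ 0.47595653 -0.13700563 -1.98895862] 4.716700000000001 18.475
above 2.408299999999997 [ 0.11045254 -0.74312909 -1.28511012] 0.021580726728161734
down (3, 6.7) [ 0.5306 -0.0704  0.0419]
butt (8, 11.9) [ 0.5365 -0.0717  0.042 ] 5.408299999999997
R -192.1 -0.02 [-0.18645732 -0.56951241 -0.05256338] 24.375
```

View pics/b3.png

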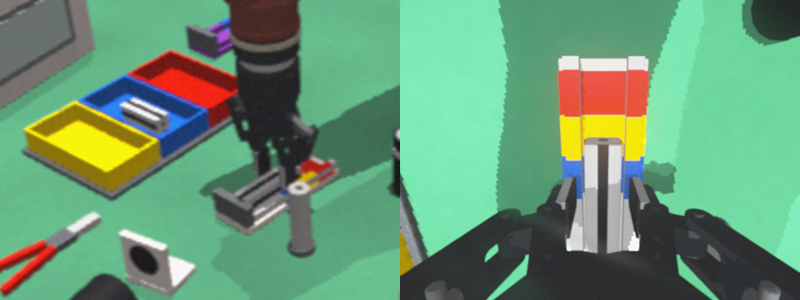

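Medium is butted, with its free end in the yellow zone (603,140). It goes to the yellow bin, then I'll pick and gauge the long one.

Run:
```python
from a import *
to_bin("medium",-192.1,-.02)
psi=pick("long")
phi,c=to_gauge("long",psi,.006)
r.set_gripper(.036); r.pause(.2); print("R",phi,c,F(),T())
snap("b4.png")
```

```text
regrip 0.021332046687881443
gap 0.021018273255290133 down (3, 4.5) [ 0.5861 -0.3133  0.0451] zr 0.03267270016346745
bin 81.8 4.199999999999999 28.675
F [1.23181059 0.82304578 0.35047784]
pick long -133.3 0.021338148635077502 [-0.09916813 -0.34805824 -2.31872633] 4.925000000000001 33.6
above 2.658299999999997 [-0.18564008  0.18265859 -0.29713461] 0.02156129945409855
down (4, 13.8) [ 0.5552 -0.0758  0.0417]
butt (7, 10.1) [ 0.5603 -0.0769  0.0419] 5.658299999999997
R -192.1 0.02 [ 0.53380892 -0.4397461  -0.37467785] 39.75
```

View pics/b4.png

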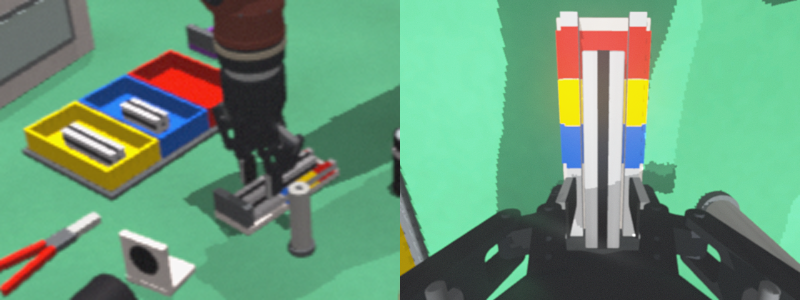

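Long is butted, with its free end in red (603,50). Medium lies flat in yellow. Now long goes to the red bin.

Run:
```python
from a import *
to_bin("long",-192.1,.02)
r.movep([.40,-.10,.25],[180,0,r.read_eef_rot()[2]])
print(T()); f=cams.grab_frame("top"); cv2.imwrite("pics/end.png",cv2.resize(f["image"],(784,588)))
```

```text
regrip 0.021315265045405853
gap 0.021398132664306267 down (3, 7.3) [ 0.3979 -0.3264  0.0446] zr 0.03227060322903341
bin 81.8 4.2667 44.1167
45.1417
```

View pics/end.png

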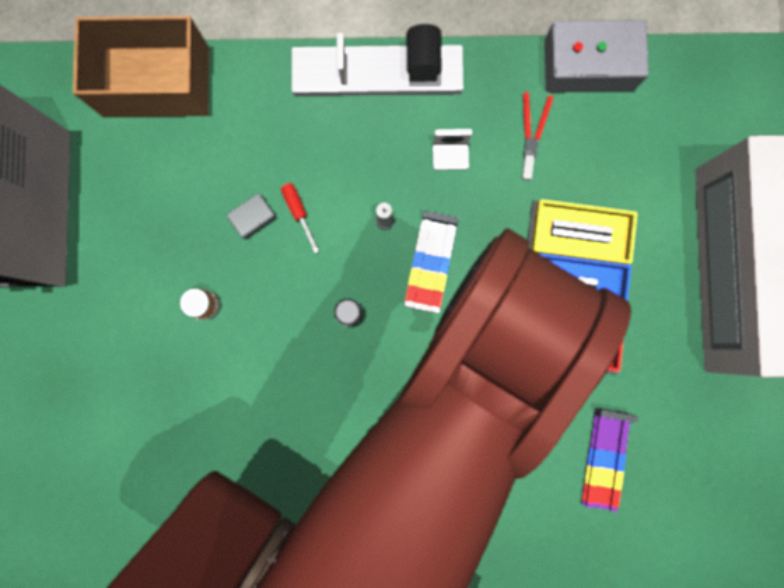

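Everything else is unmoved and medium is in yellow. The arm hides the red bin, so I'll check it from the scene camera.

Run:
```python
from a import *
snap("end2.png"); print(T())
```

```text
45.2917
```

View pics/end2.png

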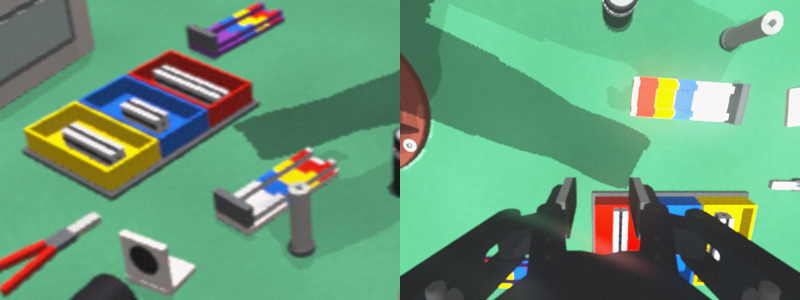

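All three pieces lie flat in their bins: red (175,83), blue (145,112), yellow (93,143).

```bash
python3 -c "
from bench import r
print(r.job_done())"
```

```text
the job is handed in; nothing more can be done
None
```

All three pieces were gauged against the stop in order, shortest to longest, and laid flat in their bins (short in blue, medium in yellow, long in red); the job was handed in at about 45 s of the 72 s allowed, and the last pictures show nothing else moved.

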